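# Unload the incubator lid and hold it at the inspection mark

### The job

Leaving the lid shut, lift the heavy ring weight up off the peg on the incubator's lid and set it down flat in the shallow white tray, without dropping it. Then raise the lid by its front bar until the bar is level with the tip of the dark index arm at the lid's side, and finish while still holding the lid there, for it falls shut if let go. Do not push the index arm out of its setting, and leave the bottle, jar, tip box and pipette where they are.

Things in the scene. Friction and masses are not known exactly. Their poses are not given: they have to be found in the camera images.
- incubator: Bench tube incubator, fixed to the surface, white housing 200 (x) x 220 (y) x 90 mm high. Origin: centre of its underside; z up, x points from its front (the side with the lid's bar, toward the robot) to its hinge side, y to its left. The white lid lies flat on top, its upper face 102 mm above the surface when shut. The housing's front face is at x = -100 mm.
- lid (a joint): Angle of the white lid (200 x 220 x 10 mm, 0.6 kg nominal): 0 shut and level, grows as its front edge rises, up to 1.5 rad. It swings freely with little friction and falls shut when released.
- lid_hinge (a point): Middle of the lid's hinge line, which runs along the incubator's y at the lid's far (+x) edge, 97 mm above the surface. The point's axes turn with the lid.
- lid_bar (a point): Middle of the lid's grip: a plain round black bar, 12 mm thick, 200 mm long, parallel to the hinge line, 245 mm from the hinge line (in the lid's mid plane) and 45 mm ahead of the lid's front edge, carried by two brackets 85 mm either side of this point; free space between them on both sides of the bar. With the lid shut it is 97 mm above the surface. Being round, the bar can turn between the fingers as the lid swings. Axes turn with the lid; x points to the hinge.
- index_tip (a point): Tip of the index arm: a thin dark steel arm at the lid's left (+y) side, 132 mm from the lid's middle, pivoting on the same hinge line, its tip a 12 mm round pin 245 mm from the hinge line, just like the bar. Preset; a stiff joint keeps it. The tip stands up to 265 mm above the surface. Axes turn with the arm; x points to the hinge. The lid is at the mark when lid_bar and index_tip are equally high.
- index (a joint): Angle of the index arm above level, rad, same sense and zero as joint lid: the angle wanted of the lid (0.40 to 0.72).
- weight_center (a point): Centre, half-way up, of the dark steel ring weight: outside 54 mm, hole 24 mm, 30 mm high, 0.42 kg nominal. At the start it lies flat on the shut lid around a 12 mm peg that stands 42 mm up from the middle of the lid (over the middle of the incubator), so its underside must rise over 42 mm to clear the peg. z is the ring's own axis.
- tray_floor (a point): Centre of the inner floor, 4 mm above the surface, of the shallow white tray fixed to the surface: outside 150 x 150 mm, walls 4 mm thick and 18 mm high. It stands left or right of the incubator; the green tube rack stands on the other side.
- rack: Green tube rack fixed to the surface, 100 x 160 mm, 52 mm high with tubes, on the side of the incubator where the tray is not. Origin: centre of its underside.
- bottle: Bystander, loose: brown reagent bottle, 60 mm across, 125 mm tall, standing left and beyond the incubator. Origin: centre of its underside.
- jar: Bystander, loose: small jar with a blue cap, 56 mm across, 75 mm tall, standing right and beyond the incubator. Origin: centre of its underside.
- tipbox: Bystander, loose: closed pipette-tip box with a blue lid, 87 x 122 x 57 mm, between robot and incubator on the left. Origin: centre of its underside.
- pipette: Bystander, loose: white pipette about 235 mm long, 24 mm thick, lying on the surface between robot and incubator on the right. Origin: about its middle, on its underside.
Things that resemble listed ones, but are neither listed nor needed, are in the scene too. Of the things shaped like the part that bears tray_floor, the white one is meant.

How it is judged:
On the way, in this order (a step that is already met when the one before it is completed fails the run):
1. the weight lies flat in the tray, let go, with the lid still shut (horizontal distance between weight_center and tray_floor below 0.065 m and height (world z) of weight_center below 0.027 m and angle between weight_center's own z axis and vertical below 0.15 rad and contact force between the fingers and weight below 0.1 N and linear speed of weight below 0.03 m/s and value of joint lid below 0.1 rad), for 0.2 s.
2. the robot holds the lid still at the index arm's angle (angle between the x axis of lid_bar and the x axis of index_tip, either way round below 0.07 rad and velocity of joint lid between -0.1 and 0.1 rad/s and contact force between any of the fingers, the arm and lid above 1 N), for 0.3 s.
At the end, for the whole second after the job is handed in: The robot holds the lid (over 1 N) still (under 0.1 rad/s) within 0.07 rad (4 degrees, 17 mm at the bar) of the index arm's angle; the weight lies flat and at rest anywhere on the tray's floor (centres within 65 mm), not touched by fingers or lid (all of step 2 and horizontal distance between weight_center and tray_floor below 0.065 m and height (world z) of weight_center below 0.027 m and angle between weight_center's own z axis and vertical below 0.15 rad and contact force between the fingers and weight below 0.1 N and linear speed of weight below 0.03 m/s and contact force between weight and lid below 0.1 N); the arm keeps its last pose, push and grip.
It fails at once if the lid is raised (over 0.15 rad) while the weight is not in the tray (value of joint lid above 0.15 rad and horizontal distance between weight_center and tray_floor above 0.08 m).
It fails at once if the weight is dropped (falls free from more than about 30 mm above its rest) (contact force between weight and anything else below 0.01 N and linear speed of weight above 0.4 m/s and height (world z) of weight_center above 0.045 m).
It fails at once if the index arm is pushed more than 10 mm at its tip (distance of index_tip from where it was at the start of the episode above 0.01 m).
It fails at once if a bystander is moved more than 30 mm (distance of any of bottle, jar, tipbox, pipette from where it was at the start of the episode above 0.03 m).
It also fails if it takes over 64 s, if anything falls off the work surface, if the arm or the gripper's body presses on something with over 40 N, if the wrist force passes 120 N, or if a joint passes its speed limit or range.

### The arm

A 7-joint arm with a two-finger parallel gripper is mounted at the origin on the work surface. World frame = base frame: x ahead of the robot, y to its left, z up, the work surface at z = 0. Lengths are in m, angles in rad, forces in N, time in s.
With the tool pointing down it reaches from about 0.425 to 0.875 m from the base axis. Payload 4.7 kg.
Tool frame: the origin (TCP) lies midway between the tips of the shut fingers; the grasp point (between the pads) lies 19 mm behind it (ctrl.grip_point_offset is the distance from the TCP to the grasp point, in m); z points along the fingers, y is the line along which they close (so a half turn about z gives the same grasp; the last joint's range is limited). The gripper opens to 87 mm and grips with 3 to 60 N. Pads are 19 mm wide; open, the fingers measure 117 mm over their backs; the gripper's body (75 mm by 190 mm) begins 51 mm behind the grasp point.
Start: joints at [1.276, 0.321, -0.07, 1.45, 0.023, 1.371, -0.057], TCP at [0.198, -0.619, 0.223] pointing down, gripper open.
Joint ranges: [-2.86, 2.86], [-0.3, 2.09], [-1.38, 1.24], [0.06, 2.45], [-1.56, 4.7], [0.09, 2.05], [-2.69, 2.69]. Speed limits (rad/s): [2.57, 2.57, 3.14, 3.14, 3.14, 3.14, 3.14].

### API

Orientations are given as a rotation vector (axis times angle).
In Python, from bench import ctrl gives the robot as it stands. The module is installed in compiled form; this text tells all that it offers.
- The arm moves only by the shell command python3 -m handwheel 'ROWS' [OPENING] [FORCE]. ROWS is JSON, a list of rows, each an object of numbers: "x", "y", "z": the shift along the tool's x, y, z in m; "wx", "wy", "wz": the turn, a rotation vector about the tool's x, y, z in degrees. A call has 1 to 10 rows; each row is the pose to reach, as a shift and turn from the pose commanded when the call began, along the tool's axes at that moment; what a row does not reach only later rows make up. A row lasts 1/12 s, in which the tool goes at most 41.7 mm and 7.16 degrees, less where a joint would pass 70% of its speed; a pose out of reach is approached as far as the arm can. A call with a gripper value outside its range is refused whole. OPENING is the finger opening in m, from 0 to 0.087, set as the call begins (- or left out, the last holds). The fingers move at their own pace and stop on an object; FORCE is the grip in N (left out, the last holds). Time passes only in rows, so rows that repeat a pose let the fingers close. It gives the time, the measured TCP pose, the force, the opening and the grip force at its end, in the units of the state.
- ctrl.get_state(): the state, without advancing time (a new reading comes with each control period).
- ctrl.get_image(name): name is "scene" or "top" or "wrist"; returns a dict with "image" (420x560x3 uint8, red, green, blue), "K" (3x3 intrinsics, pixels), "world_to_cam" (4x4, takes a point from world to camera coordinates); the wrist camera has in their place "hand_eye" (4x4, takes a point from camera to tool coordinates, whose origin is the TCP and whose axes are the flange's). Camera axes: x right, y down, z forward; pixel columns grow to the right and rows downward; lengths in m; the calibration is good to about 2 mm. A picture is of the moment at which its call begins: read the wrist's pose just before it. There is no depth.
- ctrl.close_job(): hands the job in; it is judged then, once.
The state is a dict: "time": time; "joint_positions": joint angles; "qd": joint speeds; "joint_torque": joint torques, N m; "position": TCP position; "tool_rot": TCP orientation; "ft_force": force on the tool from outside, world axes, zero at the start; "torque": the same for the moment, N m; "grip_width": opening from 0.0 (shut) to 1.0 (fully open); "grip_force": force on a finger pad.
Only numpy, scipy, OpenCV 4.12 (cv2) and the standard library are available. Lean on these libraries where they do the work, as an engineer would, in place of code of your own. Each camera call takes 0.05 s, during which the arm holds its last target. There are 200 camera calls.

## Working session

There is one attempt and no reset: what is moved stays moved. The work goes in short steps, Python scripts to look and compute and a shell command to move; the robot and the scene stay as the last step left them, time stands still between calls to the robot, and variables do not carry over. Pictures are saved under pics/ and viewed, at most 12 in all, crops included, and the job is handed in when it is done.

```bash
mkdir -p pics
python3 - <<'E'
from bench import ctrl
import cv2,numpy as np,pickle
s=ctrl.get_state();print({k:np.round(v,3).tolist() for k,v in s.items()})
d={}
for n in("scene","top"):
    r=ctrl.get_image(n);d[n]=r;cv2.imwrite(f"pics/{n}0.png",r["image"][:,:,::-1]);print(n,r["K"].tolist(),np.round(r["world_to_cam"],4).tolist())
pickle.dump(d,open("d.pkl","wb"))
E
```

```text
{'time': 0.0, 'joint_positions': [1.276, 0.322, -0.07, 1.452, 0.023, 1.371, -0.057], 'qd': [-0.0, -0.001, -0.001, -0.001, -0.001, 0.001, -0.001], 'joint_torque': [0.0, -49.128, -0.404, -31.252, -0.064, 0.044, 0.0], 'position': [0.197, -0.619, 0.221], 'tool_rot': [-3.102, -0.483, 0.001], 'ft_force': [-0.838, 0.415, 0.289], 'torque': [-0.012, 0.059, -0.01], 'grip_force': 0.0, 'grip_width': 1.006}
scene [[463.2411493466307, 0.0, 281.7753296323547], [0.0, 463.2411493466307, 213.81692694471445], [0.0, 0.0, 1.0]] [[-0.468, 0.8836, 0.0145, 0.1481], [0.7098, 0.3857, -0.5895, -0.3223], [-0.5265, -0.2656, -0.8076, 1.5559], [0.0, 0.0, 0.0, 1.0]]
top [[482.6723493347184, 0.0, 284.03438627265234], [0.0, 482.6723493347184, 209.80920947306348], [0.0, 0.0, 1.0]] [[-0.0123, -0.9999, 0.0018, 0.0883], [-0.9924, 0.0119, -0.1225, 0.5093], [0.1225, -0.0033, -0.9925, 1.6443], [0.0, 0.0, 0.0, 1.0]]
```

View pics/scene0.png

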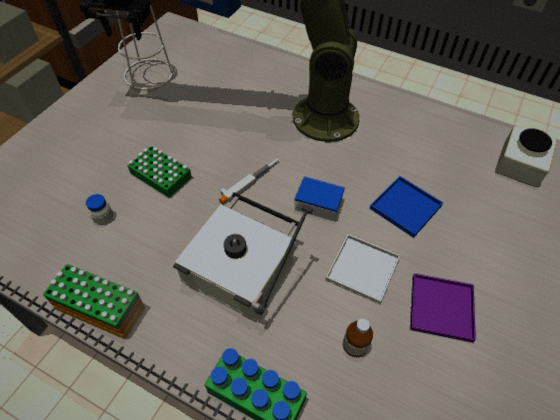

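View pics/top0.png

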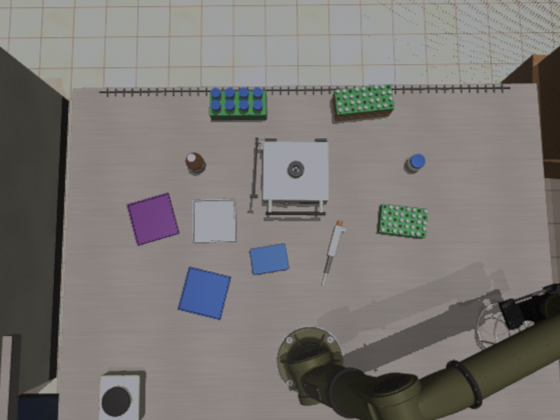

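The scene view shows the ring at (235,245) on the lid. The tray candidates are white (363,267), blue (406,205) and purple (443,306), and I choose the white one. The top view has the ring at (296,169), the white tray at (215,221), the bar at about (296,213) and the index arm at about x 255. The green racks and the blue-studded brick aren't needed. Next I'll take enlarged crops.

Run:
```python
import cv2,pickle,numpy as np
d=pickle.load(open("d.pkl","rb"))
t=d["top"]["image"][125:265,185:345,::-1];s=d["scene"]["image"][175:325,165:405,::-1]
cv2.imwrite("pics/tc.png",cv2.resize(t,None,fx=4,fy=4,interpolation=cv2.INTER_CUBIC))
cv2.imwrite("pics/sc.png",cv2.resize(s,None,fx=3.3333,fy=3.3333,interpolation=cv2.INTER_CUBIC))
```

```text
(no output)
```

View pics/tc.png

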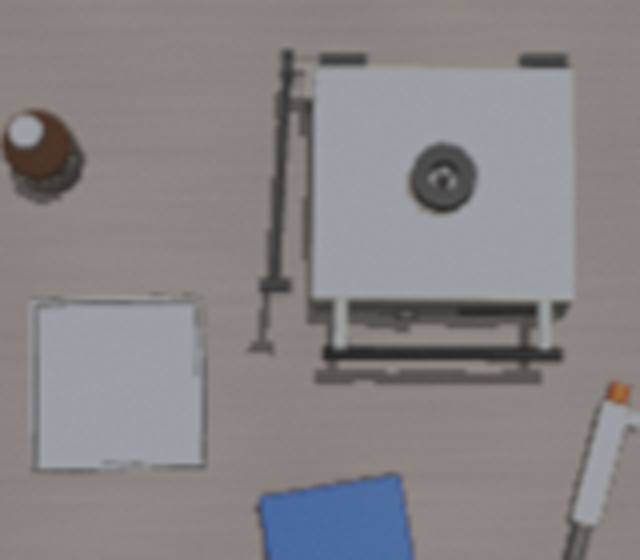

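View pics/sc.png

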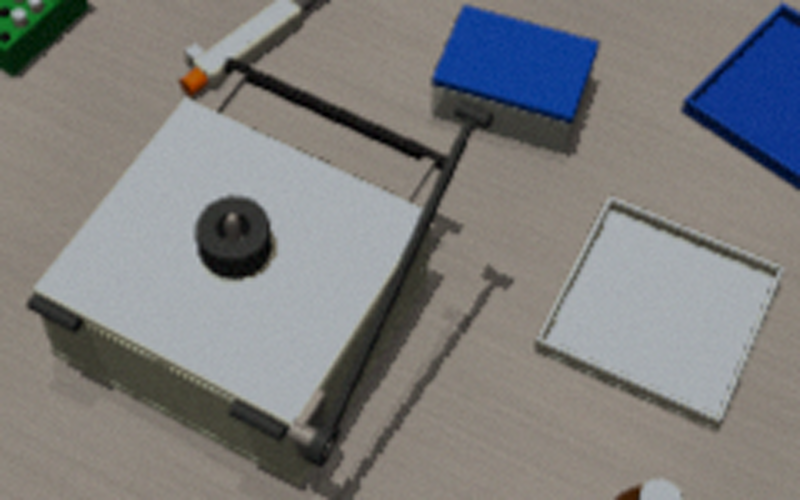

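Crop pixels: lid corners (316,67), (573,70), (576,300), (312,298). Bar ends (324,353) and (562,355), ring (444,177), tray corners (32,299) to (206,467). The index pin is at (275,285) in top and (473,116) in scene.

```bash
cat > h.py <<'E'
import numpy as np,pickle
from scipy.spatial.transform import Rotation as R
d=pickle.load(open("d.pkl","rb"))
def ray(n,u,v):
    W=d[n]["world_to_cam"];K=d[n]["K"]
    q=W[:3,:3].T@np.linalg.solve(K,[u,v,1.]);return -W[:3,:3].T@W[:3,3],q
def atz(n,u,v,z):
    c,q=ray(n,u,v);return c+q*(z-c[2])/q[2]
T=lambda x,y:("top",185+x/4,125+y/4)
S=lambda x,y:("scene",165+x*.3,175+y*.3)
def tri(a,b):
    c1,q1=ray(*a);c2,q2=ray(*b);t=np.linalg.lstsq(np.c_[q1,-q2],c2-c1,rcond=None)[0]
    p,q=c1+q1*t[0],c2+q2*t[1];return (p+q)/2,np.linalg.norm(p-q)
E
python3 - <<'E'
from h import *
np.set_printoptions(precision=4,suppress=True)
L=np.array([atz(*T(*p),.102) for p in[(316,67),(573,70),(576,300),(312,298)]])
print("lid",L,L.mean(0))
LS=np.array([atz(*S(*p),.102) for p in[(187,97),(425,207),(297,428),(35,288)]]);print("lid scene",LS,LS.mean(0))
print("bar",atz(*T(324,353),.1),atz(*T(562,355),.1))
print("bar scene",atz(*S(230,65),.1),atz(*S(447,161),.1))
print("ring",atz(*T(444,177),.132),atz(*S(234,219),.132), "tri peg",tri(T(444,180),S(233,222)))
print("tray",np.mean([atz(*T(*p),.018) for p in[(32,299),(203,298),(206,467),(33,470)]],0),np.mean([atz(*S(*p),.018) for p in[(612,200),(780,270),(718,423),(537,345)]],0))
print("index",tri(T(275,285),S(473,116)))
print("tipbox",[atz(*T(*p),.057) for p in[(260,495),(400,475)]])
E
```

```text
lid [[ 0.7344  0.1473  0.102 ]
 [ 0.7292 -0.07    0.102 ]
 [ 0.5328 -0.0679  0.102 ]
 [ 0.5371  0.152   0.102 ]] [0.6334 0.0403 0.102 ]
lid scene [[ 0.5376 -0.0635  0.102 ]
 [ 0.5403  0.147   0.102 ]
 [ 0.7403  0.1523  0.102 ]
 [ 0.7349 -0.0668  0.102 ]] [0.6383 0.0423 0.102 ]
bar [0.4911 0.1424 0.1   ] [ 0.487  -0.0554  0.1   ]
bar scene [ 0.493  -0.0516  0.1   ] [0.4938 0.1421 0.1   ]
ring [0.6321 0.0414 0.132 ] [0.6326 0.0395 0.132 ] tri peg (array([0.6316, 0.0397, 0.1264]), np.float64(0.003555410011775024))
tray [0.4764 0.3246 0.018 ] [0.4845 0.3281 0.018 ]
index (array([0.5304, 0.175 , 0.2217]), np.float64(0.0013890434107189749))
tipbox [array([0.3758, 0.199 , 0.057 ]), array([0.3913, 0.0803, 0.057 ])]
```

```bash
cat > go.py <<'E'
import sys,numpy as np
from scipy.spatial.transform import Rotation as R
from bench import ctrl
# target: x y z yaw(deg of tool x from world y)
x,y,z,yaw=map(float,sys.argv[1:5])
s=ctrl.get_state();C=R.from_rotvec(s["tool_rot"])
T=R.from_matrix(np.array([[0,1,0],[1,0,0],[0,0,-1]]).T);T=R.from_euler('z',yaw,degrees=True)*T
print("t",s["time"],"pos",np.round(s["position"],4),"f",np.round(s["ft_force"],1),"w",round(s["grip_width"]*87,1),"gf",round(s["grip_force"],1))
print("shift",np.round(C.inv().apply(np.array([x,y,z])-s["position"]),4),"turn",np.round((C.inv()*T).as_rotvec(degrees=True),2))
E
python3 go.py .633 .040 .30 -1; python3 -c "
from h import *
print(atz(*T(25,130),.125))"
```

```text
t 0.1 pos [ 0.1974 -0.6188  0.2216] f [ 0.4 -0.8  0. ] w 87.0 gf 0.0
shift [ 0.6153 -0.4953 -0.0776] turn [-9.00e-02 -6.00e-02 -7.13e+01]
[0.67740445 0.38818015 0.125     ]
```

```bash
python3 -m handwheel '[{"x":0.03,"y":-0.025,"z":-0.01,"wz":-4},{"x":0.06,"y":-0.05,"z":-0.02,"wz":-8},{"x":0.09,"y":-0.073,"z":-0.03,"wz":-12},{"x":0.12,"y":-0.097,"z":-0.04,"wz":-16},{"x":0.15,"y":-0.12,"z":-0.05,"wz":-20},{"x":0.18,"y":-0.145,"z":-0.06,"wz":-24},{"x":0.21,"y":-0.17,"z":-0.07,"wz":-28},{"x":0.24,"y":-0.195,"z":-0.077,"wz":-32},{"x":0.27,"y":-0.22,"z":-0.077,"wz":-36},{"x":0.30,"y":-0.24,"z":-0.077,"wz":-40}]' 0.087 40; python3 go.py .633 .04 .30 -1
```

```text
t 0.1 pos [ 0.1974 -0.6188  0.2216] f [ 0.4 -0.8  0. ] w 87.0 gf 0.0
shift [ 0.6153 -0.4953 -0.0776] turn [-9.00e-02 -6.00e-02 -7.13e+01]invalid input at $[0]: expected keys x, y, z, wx, wy, wz
```

```bash
python3 -m handwheel '[{"x":0.06,"y":-0.05,"z":-0.02,"wx":0,"wy":0,"wz":-5},{"x":0.12,"y":-0.097,"z":-0.04,"wx":0,"wy":0,"wz":-10},{"x":0.18,"y":-0.145,"z":-0.06,"wx":0,"wy":0,"wz":-16},{"x":0.24,"y":-0.195,"z":-0.077,"wx":0,"wy":0,"wz":-22},{"x":0.30,"y":-0.24,"z":-0.077,"wx":0,"wy":0,"wz":-28},{"x":0.30,"y":-0.24,"z":-0.077,"wx":0,"wy":0,"wz":-34},{"x":0.30,"y":-0.24,"z":-0.077,"wx":0,"wy":0,"wz":-40},{"x":0.30,"y":-0.24,"z":-0.077,"wx":0,"wy":0,"wz":-40},{"x":0.30,"y":-0.24,"z":-0.077,"wx":0,"wy":0,"wz":-40},{"x":0.30,"y":-0.24,"z":-0.077,"wx":0,"wy":0,"wz":-40}]' 0.087 40; python3 go.py .633 .04 .30 -1
```

```text
time: 0.93
position: [0.4142, -0.2932, 0.3006]
tool_rot: [2.745, 1.527, 0.004]
ft_force: [1.4, 1.0, 0.5]
grip_width: 1.0
grip_force: 0.0
t 0.9333 pos [ 0.4142 -0.2932  0.3006] f [1.4 1.  0.5] w 87.0 gf 0.0
shift [0.3985 0.0101 0.0015] turn [  0.12  -0.1  -30.85]
```

```bash
python3 -m handwheel '[{"x":0.04,"y":0,"z":0,"wx":0,"wy":0,"wz":-6},{"x":0.08,"y":0,"z":0,"wx":0,"wy":0,"wz":-12},{"x":0.12,"y":0,"z":0,"wx":0,"wy":0,"wz":-18},{"x":0.16,"y":0.01,"z":0,"wx":0,"wy":0,"wz":-24},{"x":0.2,"y":0.01,"z":0,"wx":0,"wy":0,"wz":-31},{"x":0.24,"y":0.01,"z":0,"wx":0,"wy":0,"wz":-31},{"x":0.28,"y":0.01,"z":0,"wx":0,"wy":0,"wz":-31},{"x":0.32,"y":0.01,"z":0,"wx":0,"wy":0,"wz":-31},{"x":0.36,"y":0.01,"z":0,"wx":0,"wy":0,"wz":-31},{"x":0.398,"y":0.01,"z":0.001,"wx":0,"wy":0,"wz":-31}]'; python3 -m handwheel '[{"x":0,"y":0,"z":0,"wx":0,"wy":0,"wz":0},{"x":0,"y":0,"z":0,"wx":0,"wy":0,"wz":0},{"x":0,"y":0,"z":0,"wx":0,"wy":0,"wz":0}]'>/dev/null; python3 go.py .633 .04 .30 -1
python3 - <<'E'
from bench import ctrl
import cv2,pickle
s=ctrl.get_state();r=ctrl.get_image("wrist");pickle.dump((s,r),open("w.pkl","wb"))
cv2.imwrite("pics/w1.png",r["image"][:,:,::-1]);print(r["hand_eye"],r["K"])
E
```

```text
time: 1.77
position: [0.6323, 0.0334, 0.2982]
tool_rot: [-2.247, -2.196, 0.0]
ft_force: [-0.8, -1.2, 0.0]
grip_width: 1.005
grip_force: 0.0
t 2.0167 pos [0.6313 0.0309 0.2978] f [-1.2 -1.2  0.6] w 86.8 gf 0.0
shift [ 0.0091  0.0015 -0.0022] turn [-0.08  0.05 -0.31]
[[ 5.74478973e-04 -9.68819752e-01 -2.47765935e-01  6.65144313e-02]
 [ 9.99999416e-01  7.83355558e-04 -7.44459483e-04  3.05044496e-04]
 [ 9.15335874e-04 -2.47765363e-01  9.68819636e-01 -1.61533700e-01]
 [ 0.00000000e+00  0.00000000e+00  0.00000000e+00  1.00000000e+00]] [[376.25773183   0.         278.58249961]
 [  0.         376.25773183 206.57473136]
 [  0.           0.           1.        ]]
```

View pics/w1.png

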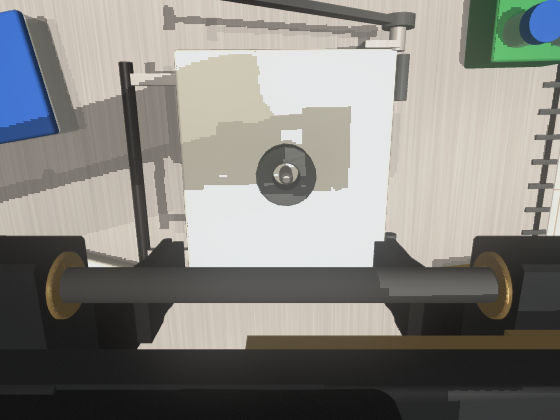

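The wrist view shows the ring's centre at about (286,174), the bar running from (126,65) to (144,262), and the index arm at the top edge.

```bash
cat > wr.py <<'E'
import pickle,numpy as np
from scipy.spatial.transform import Rotation as R
def wat(u,v,z,f="w.pkl"):
    s,r=pickle.load(open(f,"rb"));H=r["hand_eye"];C=R.from_rotvec(s["tool_rot"]).as_matrix()
    o=C@H[:3,3]+s["position"];q=C@H[:3,:3]@np.linalg.solve(r["K"],[u,v,1.]);return np.round(o+q*(z-o[2])/q[2],4)
E
python3 - <<'E'
from wr import *
print("ring",wat(286,175,.132)); print("lid",wat(176,51,.102),wat(397,49,.102),wat(386,266,.102))
print("bar",wat(126,65,.1),wat(135,160,.1),wat(142,245,.1))
E
python3 go.py .633 .0405 .15 -1
```

```text
ring [0.6379 0.0421 0.132 ]
lid [0.5427 0.1503 0.102 ] [0.7384 0.1475 0.102 ] [ 0.7387 -0.0591  0.102 ]
bar [0.4961 0.1398 0.1   ] [0.4942 0.0543 0.1   ] [ 0.4912 -0.0318  0.1   ]
t 2.0667 pos [0.6313 0.0298 0.2981] f [-1.2 -0.6  0. ] w 87.1 gf 0.0
shift [0.0109 0.0016 0.1481] turn [-0.05  0.08 -0.41]
```

```bash
python3 -m handwheel '[{"x":0.011,"y":0.004,"z":0.03,"wx":0,"wy":0,"wz":0},{"x":0.011,"y":0.004,"z":0.06,"wx":0,"wy":0,"wz":0},{"x":0.011,"y":0.004,"z":0.09,"wx":0,"wy":0,"wz":0},{"x":0.011,"y":0.004,"z":0.12,"wx":0,"wy":0,"wz":0},{"x":0.011,"y":0.004,"z":0.15,"wx":0,"wy":0,"wz":0},{"x":0.011,"y":0.004,"z":0.165,"wx":0,"wy":0,"wz":0},{"x":0.011,"y":0.004,"z":0.175,"wx":0,"wy":0,"wz":0},{"x":0.011,"y":0.004,"z":0.18,"wx":0,"wy":0,"wz":0},{"x":0.011,"y":0.004,"z":0.18,"wx":0,"wy":0,"wz":0},{"x":0.011,"y":0.004,"z":0.18,"wx":0,"wy":0,"wz":0}]' >/dev/null; python3 go.py .636 .041 .107 -1
```

```text
t 2.9 pos [0.6365 0.0418 0.1198] f [-1.   0.3  0.1] w 86.8 gf 0.0
shift [-0.0008 -0.0005  0.0128] turn [ 0.11  0.02 -0.37]
```

Well aligned. I'll go down 12 mm and grip.

```bash
python3 -m handwheel '[{"x":0,"y":0,"z":0.006,"wx":0,"wy":0,"wz":0},{"x":0,"y":0,"z":0.012,"wx":0,"wy":0,"wz":0},{"x":0,"y":0,"z":0.012,"wx":0,"wy":0,"wz":0},{"x":0,"y":0,"z":0.012,"wx":0,"wy":0,"wz":0}]' >/dev/null;  python3 go.py .636 .041 .107 -1; python3 -m handwheel '[{"x":0,"y":0,"z":0,"wx":0,"wy":0,"wz":0},{"x":0,"y":0,"z":0,"wx":0,"wy":0,"wz":0},{"x":0,"y":0,"z":0,"wx":0,"wy":0,"wz":0},{"x":0,"y":0,"z":0,"wx":0,"wy":0,"wz":0},{"x":0,"y":0,"z":0,"wx":0,"wy":0,"wz":0},{"x":0,"y":0,"z":0,"wx":0,"wy":0,"wz":0},{"x":0,"y":0,"z":0,"wx":0,"wy":0,"wz":0},{"x":0,"y":0,"z":0,"wx":0,"wy":0,"wz":0}]' 0.04 45; python3 go.py .636 .041 .107 -1
```

```text
t 3.2333 pos [0.6356 0.0425 0.1063] f [-0.6 -1.   0.7] w 87.2 gf 0.0
shift [-0.0015  0.0004 -0.0007] turn [-0.03  0.01 -0.3 ]
time: 3.9
position: [0.6363, 0.0425, 0.1067]
tool_rot: [2.246, 2.195, 0.001]
ft_force: [1.8, -0.4, -1.9]
grip_width: 0.617
grip_force: 45.0
t 3.9 pos [0.6363 0.0425 0.1067] f [ 1.8 -0.4 -1.9] w 53.7 gf 45.0
shift [-0.0015 -0.0003 -0.0003] turn [ 0.06 -0.   -0.31]
```

```bash
python3 -m handwheel '[{"x":0,"y":0,"z":-0.004,"wx":0,"wy":0,"wz":0},{"x":0,"y":0,"z":-0.012,"wx":0,"wy":0,"wz":0},{"x":0,"y":0,"z":-0.024,"wx":0,"wy":0,"wz":0},{"x":0,"y":0,"z":-0.04,"wx":0,"wy":0,"wz":0},{"x":0,"y":0,"z":-0.06,"wx":0,"wy":0,"wz":0},{"x":0,"y":0,"z":-0.085,"wx":0,"wy":0,"wz":0},{"x":0,"y":0,"z":-0.11,"wx":0,"wy":0,"wz":0},{"x":0,"y":0,"z":-0.135,"wx":0,"wy":0,"wz":0},{"x":0,"y":0,"z":-0.16,"wx":0,"wy":0,"wz":0},{"x":0,"y":0,"z":-0.18,"wx":0,"wy":0,"wz":0}]'; python3 -m handwheel '[{"x":0,"y":0,"z":-0.015,"wx":0,"wy":0,"wz":0},{"x":0,"y":0,"z":-0.025,"wx":0,"wy":0,"wz":0},{"x":0,"y":0,"z":-0.03,"wx":0,"wy":0,"wz":0},{"x":0,"y":0,"z":-0.03,"wx":0,"wy":0,"wz":0}]' >/dev/null; python3 go.py .480 .326 .31 -1
```

```text
time: 4.73
position: [0.6357, 0.0429, 0.2897]
tool_rot: [2.245, 2.196, 0.002]
ft_force: [-0.2, 1.4, -4.0]
grip_width: 0.614
grip_force: 45.0
t 5.0667 pos [0.636  0.0428 0.3177] f [ 0.2 -0.5 -5.4] w 53.4 gf 45.0
shift [ 0.2796 -0.1623  0.0075] turn [ 0.08 -0.   -0.3 ]
```

```bash
python3 -m handwheel '[{"x":0.014,"y":-0.008,"z":0,"wx":0,"wy":0,"wz":0},{"x":0.04,"y":-0.024,"z":0,"wx":0,"wy":0,"wz":0},{"x":0.07,"y":-0.042,"z":0,"wx":0,"wy":0,"wz":0},{"x":0.1,"y":-0.06,"z":0,"wx":0,"wy":0,"wz":0},{"x":0.13,"y":-0.077,"z":0,"wx":0,"wy":0,"wz":0},{"x":0.16,"y":-0.094,"z":0,"wx":0,"wy":0,"wz":0},{"x":0.19,"y":-0.111,"z":0,"wx":0,"wy":0,"wz":0},{"x":0.22,"y":-0.128,"z":0,"wx":0,"wy":0,"wz":0},{"x":0.25,"y":-0.145,"z":0,"wx":0,"wy":0,"wz":0},{"x":0.279,"y":-0.162,"z":0,"wx":0,"wy":0,"wz":0}]'>/dev/null; python3 -m handwheel '[{"x":0,"y":0,"z":0,"wx":0,"wy":0,"wz":0},{"x":0,"y":0,"z":0.015,"wx":0,"wy":0,"wz":0},{"x":0,"y":0,"z":0.04,"wx":0,"wy":0,"wz":0},{"x":0,"y":0,"z":0.07,"wx":0,"wy":0,"wz":0},{"x":0,"y":0,"z":0.10,"wx":0,"wy":0,"wz":0},{"x":0,"y":0,"z":0.13,"wx":0,"wy":0,"wz":0},{"x":0,"y":0,"z":0.16,"wx":0,"wy":0,"wz":0},{"x":0,"y":0,"z":0.18,"wx":0,"wy":0,"wz":0},{"x":0,"y":0,"z":0.18,"wx":0,"wy":0,"wz":0},{"x":0,"y":0,"z":0.18,"wx":0,"wy":0,"wz":0}]' >/dev/null; python3 go.py .480 .326 .01 -1
python3 - <<'E'
from bench import ctrl
import cv2,pickle
s=ctrl.get_state();r=ctrl.get_image("wrist");pickle.dump((s,r),open("w2.pkl","wb"))
t=ctrl.get_image("scene")
cv2.imwrite("pics/w2.png",cv2.resize(cv2.hconcat([r["image"][:,:,::-1],t["image"][:,:,::-1]]),(800,300),interpolation=cv2.INTER_AREA))
E
```

```text
t 6.7333 pos [0.4788 0.3244 0.135 ] f [ 0.2  0.  -3.7] w 53.6 gf 45.0
shift [0.0019 0.0016 0.125 ] turn [-0.2   0.1  -0.28]
```

View pics/w2.png

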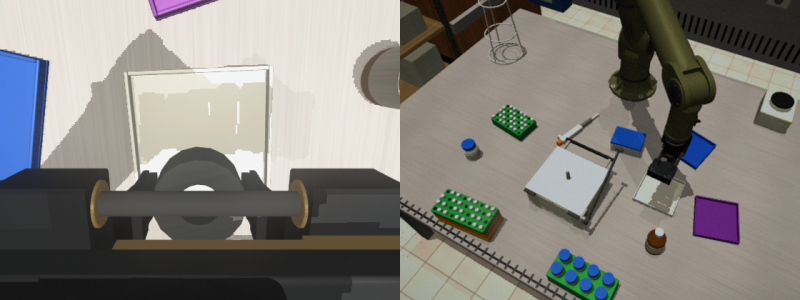

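The ring is held above the white tray and the lid is shut. The tray's far corners are at (126,72) and (270,66) in the half-size wrist view. I'll check these against the earlier estimate.

```bash
python3 -c "
from wr import *
a=wat(176,101,.018,'w2.pkl');b=wat(378,92,.018,'w2.pkl');print(a,b,np.linalg.norm(a-b));m=(a+b)/2;n=(b-a)/np.linalg.norm(b-a);print(m+.075*np.array([n[1],-n[0],0]))"
```

```text
[0.4068 0.3987 0.018 ] [0.5505 0.4017 0.018 ] 0.14373131182870347
[0.48021542 0.32521634 0.018     ]
```

```bash
python3 -m handwheel '[{"x":0.001,"y":0.001,"z":0.02,"wx":0,"wy":0,"wz":0},{"x":0.001,"y":0.001,"z":0.04,"wx":0,"wy":0,"wz":0},{"x":0.001,"y":0.001,"z":0.06,"wx":0,"wy":0,"wz":0},{"x":0.001,"y":0.001,"z":0.08,"wx":0,"wy":0,"wz":0},{"x":0.001,"y":0.001,"z":0.10,"wx":0,"wy":0,"wz":0},{"x":0.001,"y":0.001,"z":0.11,"wx":0,"wy":0,"wz":0},{"x":0.001,"y":0.001,"z":0.115,"wx":0,"wy":0,"wz":0},{"x":0.001,"y":0.001,"z":0.115,"wx":0,"wy":0,"wz":0},{"x":0.001,"y":0.001,"z":0.115,"wx":0,"wy":0,"wz":0}]' >/dev/null; python3 go.py .480 .325 .0085 -1; python3 -m handwheel '[{"x":0,"y":0,"z":0.003,"wx":0,"wy":0,"wz":0},{"x":0,"y":0,"z":0.006,"wx":0,"wy":0,"wz":0},{"x":0,"y":0,"z":0.009,"wx":0,"wy":0,"wz":0},{"x":0,"y":0,"z":0.01,"wx":0,"wy":0,"wz":0},{"x":0,"y":0,"z":0.01,"wx":0,"wy":0,"wz":0},{"x":0,"y":0,"z":0.01,"wx":0,"wy":0,"wz":0}]' >/dev/null; python3 go.py .480 .325 .0085 -1
```

```text
t 7.5833 pos [0.4821 0.3268 0.0229] f [-0.1  0.3 -4.3] w 53.7 gf 45.0
shift [-0.0019 -0.0021  0.0144] turn [ 0.1  -0.07 -0.32]
t 8.0833 pos [0.4812 0.3261 0.0115] f [ 0.1  0.8 -4.8] w 53.6 gf 45.0
shift [-0.0011 -0.0011  0.003 ] turn [-0.01  0.01 -0.3 ]
```

```bash
python3 -m handwheel '[{"x":0,"y":0,"z":0.002,"wx":0,"wy":0,"wz":0},{"x":0,"y":0,"z":0.003,"wx":0,"wy":0,"wz":0},{"x":0,"y":0,"z":0.003,"wx":0,"wy":0,"wz":0},{"x":0,"y":0,"z":0.003,"wx":0,"wy":0,"wz":0}]' >/dev/null; python3 go.py .480 .325 .0085 -1
```

```text
t 8.4167 pos [0.4813 0.3262 0.0087] f [-0.9  0.4 -2.5] w 53.8 gf 45.0
shift [-0.0012 -0.0013  0.0002] turn [ 0.01 -0.   -0.3 ]
```

```bash
python3 -m handwheel '[{"x":0,"y":0,"z":0.001,"wx":0,"wy":0,"wz":0},{"x":0,"y":0,"z":0.001,"wx":0,"wy":0,"wz":0},{"x":0,"y":0,"z":0.001,"wx":0,"wy":0,"wz":0}]' >/dev/null; python3 go.py .480 .325 .0085 -1;  python3 -m handwheel '[{"x":0,"y":0,"z":0,"wx":0,"wy":0,"wz":0},{"x":0,"y":0,"z":0,"wx":0,"wy":0,"wz":0},{"x":0,"y":0,"z":0,"wx":0,"wy":0,"wz":0},{"x":0,"y":0,"z":0,"wx":0,"wy":0,"wz":0},{"x":0,"y":0,"z":0,"wx":0,"wy":0,"wz":0},{"x":0,"y":0,"z":0,"wx":0,"wy":0,"wz":0}]' 0.075; python3 -m handwheel '[{"x":0,"y":0,"z":-0.02,"wx":0,"wy":0,"wz":0},{"x":0,"y":0,"z":-0.05,"wx":0,"wy":0,"wz":0},{"x":0,"y":0,"z":-0.09,"wx":0,"wy":0,"wz":0},{"x":0,"y":0,"z":-0.13,"wx":0,"wy":0,"wz":0},{"x":0,"y":0,"z":-0.17,"wx":0,"wy":0,"wz":0},{"x":0,"y":0,"z":-0.21,"wx":0,"wy":0,"wz":0},{"x":0,"y":0,"z":-0.25,"wx":0,"wy":0,"wz":0},{"x":0,"y":0,"z":-0.29,"wx":0,"wy":0,"wz":0},{"x":0,"y":0,"z":-0.31,"wx":0,"wy":0,"wz":0},{"x":0,"y":0,"z":-0.31,"wx":0,"wy":0,"wz":0}]' 0.075 >/dev/null; python3 go.py .492 .044 .32 -1
python3 - <<'E'
from bench import ctrl
import cv2,pickle
s=ctrl.get_state();r=ctrl.get_image("wrist");pickle.dump((s,r),open("w3.pkl","wb"))
cv2.imwrite("pics/w3.png",r["image"][:,:,::-1])
E
```

```text
t 8.6667 pos [0.4813 0.3262 0.0086] f [-2.1 -1.8  5.2] w 53.5 gf 45.0
shift [-0.0012 -0.0013  0.0001] turn [ 0.02  0.04 -0.31]
time: 9.17
position: [0.4813, 0.3262, 0.0075]
tool_rot: [-2.247, -2.196, -0.0]
ft_force: [-0.1, -0.5, -0.5]
grip_width: 0.851
grip_force: 0.0
t 10.0 pos [0.4827 0.3281 0.3233] f [-0.1 -0.5  0.3] w 75.2 gf 0.0
shift [-0.2838  0.0157  0.002 ] turn [ 0.46 -0.28 -0.3 ]
```

View pics/w3.png

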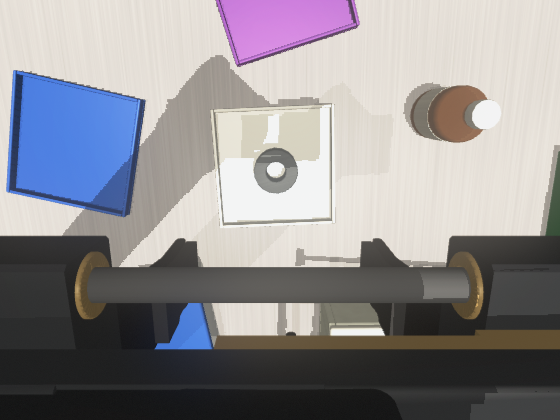

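The ring lies flat in the middle of the white tray, at (276,170). Next I move over the bar and narrow the fingers.

```bash
python3 -m handwheel '[{"x":-0.015,"y":0,"z":0,"wx":0,"wy":0,"wz":0},{"x":-0.04,"y":0.002,"z":0,"wx":0,"wy":0,"wz":0},{"x":-0.075,"y":0.004,"z":0,"wx":0,"wy":0,"wz":0},{"x":-0.11,"y":0.006,"z":0,"wx":0,"wy":0,"wz":0},{"x":-0.145,"y":0.008,"z":0,"wx":0,"wy":0,"wz":0},{"x":-0.18,"y":0.01,"z":0,"wx":0,"wy":0,"wz":0},{"x":-0.215,"y":0.012,"z":0,"wx":0,"wy":0,"wz":0},{"x":-0.25,"y":0.014,"z":0,"wx":0,"wy":0,"wz":0},{"x":-0.275,"y":0.015,"z":0,"wx":0,"wy":0,"wz":0},{"x":-0.284,"y":0.016,"z":0,"wx":0,"wy":0,"wz":0}]' 0.04 >/dev/null; python3 -m handwheel '[{"x":0,"y":0,"z":0,"wx":0,"wy":0,"wz":0},{"x":0,"y":0,"z":0.02,"wx":0,"wy":0,"wz":0},{"x":0,"y":0,"z":0.05,"wx":0,"wy":0,"wz":0},{"x":0,"y":0,"z":0.08,"wx":0,"wy":0,"wz":0},{"x":0,"y":0,"z":0.11,"wx":0,"wy":0,"wz":0},{"x":0,"y":0,"z":0.14,"wx":0,"wy":0,"wz":0},{"x":0,"y":0,"z":0.15,"wx":0,"wy":0,"wz":0},{"x":0,"y":0,"z":0.15,"wx":0,"wy":0,"wz":0},{"x":0,"y":0,"z":0.15,"wx":0,"wy":0,"wz":0}]' >/dev/null; python3 go.py .493 .044 .078 -1
python3 - <<'E'
from bench import ctrl
import cv2,pickle
s=ctrl.get_state();r=ctrl.get_image("wrist");pickle.dump((s,r),open("w4.pkl","wb"))
cv2.imwrite("pics/w4.png",r["image"][:,:,::-1])
E
```

```text
t 11.6333 pos [0.4908 0.0432 0.1679] f [0.9 1.  1.2] w 39.8 gf 0.0
shift [0.0007 0.0022 0.0899] turn [-0.02 -0.05 -0.2 ]
```

View pics/w4.png

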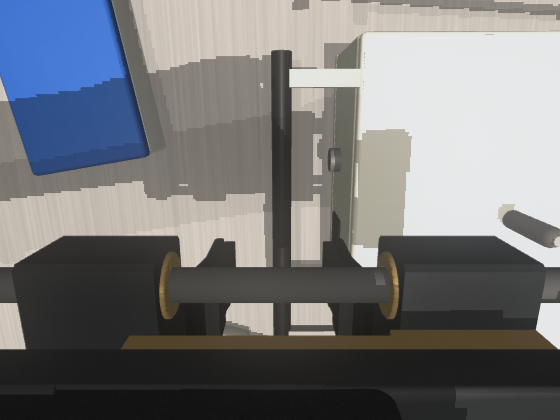

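The bar (u≈282) lies centred between the fingers, with the inner finger clear of the lid's edge. I'll descend and close.

```bash
python3 -m handwheel '[{"x":0,"y":0.002,"z":0.015,"wx":0,"wy":0,"wz":0},{"x":0,"y":0.002,"z":0.035,"wx":0,"wy":0,"wz":0},{"x":0,"y":0.002,"z":0.055,"wx":0,"wy":0,"wz":0},{"x":0,"y":0.002,"z":0.07,"wx":0,"wy":0,"wz":0},{"x":0,"y":0.002,"z":0.08,"wx":0,"wy":0,"wz":0},{"x":0,"y":0.002,"z":0.088,"wx":0,"wy":0,"wz":0},{"x":0,"y":0.002,"z":0.09,"wx":0,"wy":0,"wz":0},{"x":0,"y":0.002,"z":0.09,"wx":0,"wy":0,"wz":0}]' >/dev/null; python3 go.py .493 .044 .078 -1;  python3 -m handwheel '[{"x":0,"y":0,"z":0,"wx":0,"wy":0,"wz":0},{"x":0,"y":0,"z":0,"wx":0,"wy":0,"wz":0},{"x":0,"y":0,"z":0,"wx":0,"wy":0,"wz":0},{"x":0,"y":0,"z":0,"wx":0,"wy":0,"wz":0},{"x":0,"y":0,"z":0,"wx":0,"wy":0,"wz":0},{"x":0,"y":0,"z":0,"wx":0,"wy":0,"wz":0},{"x":0,"y":0,"z":0,"wx":0,"wy":0,"wz":0},{"x":0,"y":0,"z":0,"wx":0,"wy":0,"wz":0}]' 0.0 30; python3 go.py .493 .044 .078 -1
```

```text
t 12.35 pos [0.4932 0.0419 0.078 ] f [0.3 0.7 0.7] w 39.8 gf 0.0
shift [ 0.0021 -0.0003  0.    ] turn [ 0.04 -0.   -0.31]
time: 13.02
position: [0.4926, 0.0417, 0.0777]
tool_rot: [2.247, 2.196, -0.001]
ft_force: [-1.8, -0.7, 4.4]
grip_width: 0.123
grip_force: 29.9
t 13.0167 pos [0.4926 0.0417 0.0777] f [-1.8 -0.7  4.4] w 10.7 gf 29.9
shift [ 0.0023  0.0003 -0.0003] turn [-0.02  0.02 -0.31]
```

```bash
python3 -m handwheel '[{"x":0,"y":0.0,"z":-0.005,"wx":0,"wy":0,"wz":0},{"x":0,"y":0.0005,"z":-0.014,"wx":0,"wy":0,"wz":0},{"x":0,"y":0.0012,"z":-0.0245,"wx":0,"wy":0,"wz":0},{"x":0,"y":0.0031,"z":-0.039,"wx":0,"wy":0,"wz":0},{"x":0,"y":0.006,"z":-0.0535,"wx":0,"wy":0,"wz":0},{"x":0,"y":0.0095,"z":-0.0677,"wx":0,"wy":0,"wz":0},{"x":0,"y":0.014,"z":-0.0817,"wx":0,"wy":0,"wz":0},{"x":0,"y":0.0193,"z":-0.0954,"wx":0,"wy":0,"wz":0},{"x":0,"y":0.0244,"z":-0.1066,"wx":0,"wy":0,"wz":0},{"x":0,"y":0.03,"z":-0.1175,"wx":0,"wy":0,"wz":0}]'; python3 -m handwheel '[{"x":0,"y":0,"z":0,"wx":0,"wy":0,"wz":0},{"x":0,"y":0,"z":0,"wx":0,"wy":0,"wz":0},{"x":0,"y":0,"z":0,"wx":0,"wy":0,"wz":0},{"x":0,"y":0,"z":0,"wx":0,"wy":0,"wz":0}]'>/dev/null; python3 go.py .525 .042 .204 -1
python3 - <<'E'
from bench import ctrl
import cv2,pickle,numpy as np
a=ctrl.get_image("scene")["image"][150:330,160:400,::-1];b=ctrl.get_image("top")["image"][125:255,185:345,::-1]
f=lambda i,s:cv2.resize(i,s,interpolation=cv2.INTER_CUBIC)
cv2.imwrite("pics/st.png",f(a,(800,600)))
cv2.imwrite("pics/tt.png",f(b,(640,520)))
E
```

```text
time: 13.85
position: [0.5215, 0.0412, 0.1959]
tool_rot: [-2.245, -2.195, 0.003]
ft_force: [-0.9, 0.4, -3.5]
grip_width: 0.127
grip_force: 30.0
t 14.1833 pos [0.5205 0.0412 0.194 ] f [-5.2 -0.9 -0.9] w 10.8 gf 30.0
shift [ 0.0009  0.0044 -0.01  ] turn [-0.26  0.02 -0.29]
```

View pics/st.png

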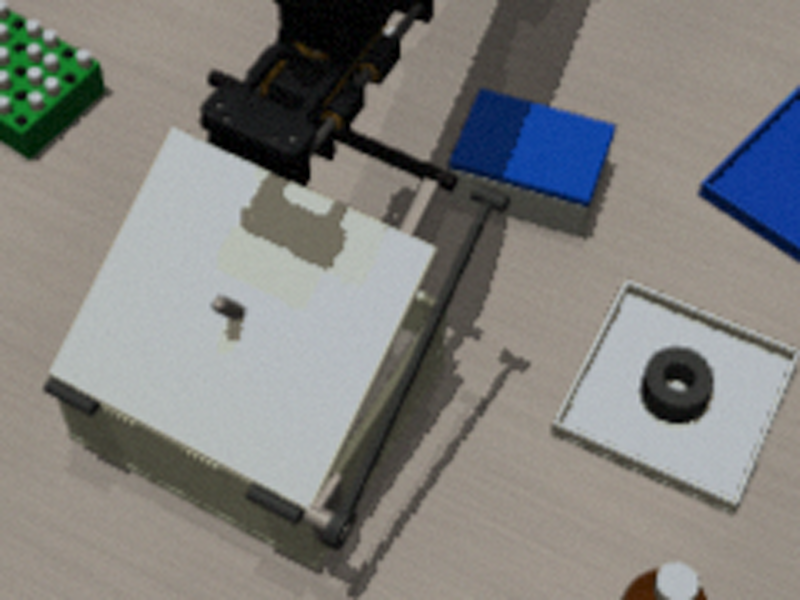

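View pics/tt.png

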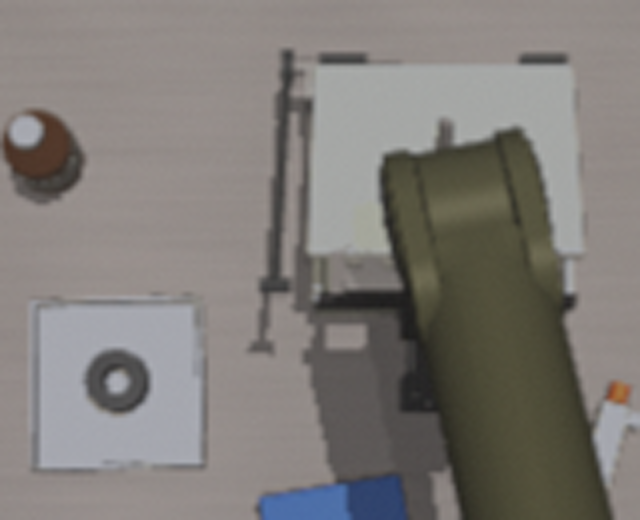

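Run:
```python
from h import *
from scipy.optimize import least_squares
b,e=tri(T(320,300),("scene",160+453*.3,150+182*.3));print("bar end now",b,e)
b0,e0=tri(T(324,353),S(447,161));print("bar end shut",b0,e0)
i,ei=tri(T(275,285),S(473,116));print("idx",i,ei)
print("rise bar",b[2]-b0[2],"rise idx vs bar now",i[2]-b[2],i[0]-b[0])
# fit: hinge x, per-line angle, y's, camera pixel offset
def pix(n,p):
    W=d[n]["world_to_cam"];q=d[n]["K"]@(W[:3,:3]@p+W[:3,3]);return q[:2]/q[2]
obs=[("b0",T(324,353)),("b0",S(447,161)),("b1",T(320,300)),("b1",("scene",160+453*.3,150+182*.3)),("i",T(275,285)),("i",S(473,116))]
def f(v):
    hx,th1,ti,yb,yi=v[:5];o={"top":v[5:7],"scene":v[7:9]};a={"b0":(0,yb),"b1":(th1,yb),"i":(ti,yi)};r=[]
    for k,(n,u,w) in obs:
        th,y=a[k];p=np.array([hx-.018*(.04-y)-.245*np.cos(th),y,.097+.245*np.sin(th)])
        r+=list(pix(n,p)+o[n]-[u,w])
    return np.r_[r,v[5:]/2]
s=least_squares(f,[.736,.5,.53,.142,.175,0,0,0,0]);print(s.x,s.fun)
```

```text
bar end now [0.51995702 0.14150498 0.20824832] 1.3474445054957297e-05
bar end shut [0.49166514 0.14193027 0.09700706] 0.00129654573175049
idx [0.5303696  0.17496917 0.22169412] 0.0013890434107189749
rise bar 0.11124126010391577 rise idx vs bar now 0.013445801042458627 0.010412578185896137
[ 0.73683972  0.47787182  0.55205518  0.1417735   0.17512668 -0.06072296
  0.45287511 -0.04674808  0.0796303 ] [ 0.16152967 -0.22058472 -0.20158915  0.64995672 -0.16904804  0.01950969
 -0.14850696  0.10128725  0.02269912  0.08785625  0.36178312 -0.77115154
 -0.03036148  0.22643756 -0.02337404  0.03981515]
```

Images put the index at about 0.55 rad and the lid at about 0.48, so the lid needs about 0.068 rad more. That is 14.5 mm up and 8 mm forward.

```bash
python3 -m handwheel '[{"x":0,"y":0.002,"z":-0.0036,"wx":0,"wy":0,"wz":0},{"x":0,"y":0.004,"z":-0.0072,"wx":0,"wy":0,"wz":0},{"x":0,"y":0.006,"z":-0.011,"wx":0,"wy":0,"wz":0},{"x":0,"y":0.008,"z":-0.0145,"wx":0,"wy":0,"wz":0},{"x":0,"y":0.008,"z":-0.0145,"wx":0,"wy":0,"wz":0},{"x":0,"y":0.008,"z":-0.0145,"wx":0,"wy":0,"wz":0},{"x":0,"y":0.008,"z":-0.0145,"wx":0,"wy":0,"wz":0},{"x":0,"y":0.008,"z":-0.0145,"wx":0,"wy":0,"wz":0},{"x":0,"y":0.008,"z":-0.0145,"wx":0,"wy":0,"wz":0},{"x":0,"y":0.008,"z":-0.0145,"wx":0,"wy":0,"wz":0}]'; python3 go.py .528 .042 .2085 -1
python3 - <<'E'
from bench import ctrl
import cv2
a=ctrl.get_image("scene")["image"][190:235,250:325,::-1];b=ctrl.get_image("top")["image"][180:210,245:295,::-1]
f=lambda i,s:cv2.resize(i,s,interpolation=cv2.INTER_CUBIC)
cv2.imwrite("pics/fin.png",cv2.vconcat([f(a,(500,300)),f(b,(500,300))]))
E
```

```text
time: 15.12
position: [0.5288, 0.0411, 0.209]
tool_rot: [-2.244, -2.194, 0.005]
ft_force: [-6.1, 0.0, 0.1]
grip_width: 0.121
grip_force: 30.0
t 15.1167 pos [0.5288 0.0411 0.209 ] f [-6.1  0.   0.1] w 10.5 gf 30.0
shift [ 0.0009 -0.0009  0.0005] turn [-0.24  0.02 -0.28]
```

View pics/fin.png

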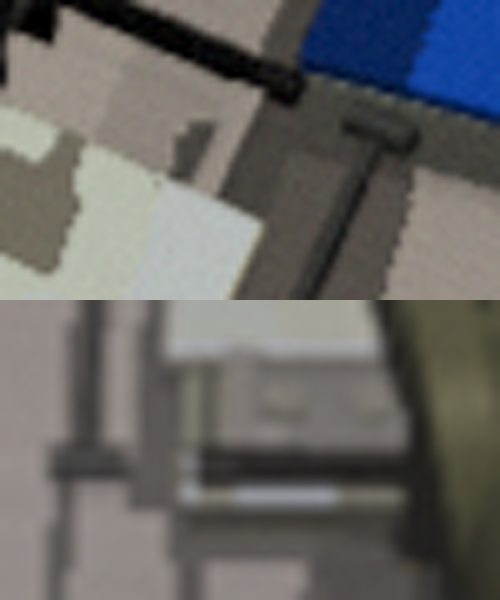

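In both views the bar is in line with the index pin: pin (380,132) against bar line y≈129 in scene, and 462 against 467 (about half a pixel) in top. I'll hold briefly, check, and hand in.

```bash
python3 -m handwheel '[{"x":0,"y":0,"z":0,"wx":0,"wy":0,"wz":0},{"x":0,"y":0,"z":0,"wx":0,"wy":0,"wz":0},{"x":0,"y":0,"z":0,"wx":0,"wy":0,"wz":0},{"x":0,"y":0,"z":0,"wx":0,"wy":0,"wz":0},{"x":0,"y":0,"z":0,"wx":0,"wy":0,"wz":0},{"x":0,"y":0,"z":0,"wx":0,"wy":0,"wz":0}]'; python3 -c "
from bench import ctrl
print(ctrl.close_job())"
```

```text
time: 15.72
position: [0.5289, 0.0411, 0.209]
tool_rot: [-2.244, -2.195, 0.005]
ft_force: [-6.0, -0.2, 0.1]
grip_width: 0.127
grip_force: 30.0
the job is handed in; nothing more can be done
None
```

I handed the job in at 15.7 s: the ring weight lies flat in the white tray, and the gripper is still holding the lid bar level with the index tip (about 0.55 rad, within about 0.02 rad by the cameras); no verdict came back.

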